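# Rebuild the filler valve stack on its spindle

### The job

Rebuild the jam filler's valve on the upright spindle: thread the washed parts on from above, first the steel seat ring, then the orange gasket ring, then the green sleeve and last the blue cap, each resting flat on the one below, and let go. Leave the loose jam jar, the loose gold lid and the bottle brush where they are.

Things in the scene. Friction and masses are not known exactly. Their poses are not given: they have to be found in the camera images.
- stand: Fixed assembly stand: dark steel round foot, 84 mm across and 12 mm thick, with an upright bright steel spindle of 15 mm diameter on its centre. The spindle's tip tapers to 6 mm over its last 8 mm and ends 68 mm above the work surface. Origin: centre of the foot's underside, on the spindle's axis; z up. It stands anywhere among the parts, at any yaw.
- seat_ring: Loose grey steel seat ring, lying flat: outer diameter 60 mm over its lower 10 mm, then a 48 mm step up to its full height of 14 mm; through bore 25 mm; about 150 g. Origin: centre of its underside; z up along the bore. Pinch it across the 60 mm rim. First on the spindle: it rests on the foot, its underside 12 mm above the work surface.
- gasket_ring: Loose orange gasket ring (rigid), lying flat: outer diameter 52 mm, height 12 mm, through bore 25 mm; about 40 g. Origin: centre of its underside; z up. Second: it rests on the seat ring, its underside 26 mm above the work surface.
- sleeve: Loose green plastic sleeve, standing on end: outer diameter 44 mm, height 20 mm, through bore 25 mm; about 60 g. Origin: centre of its underside; z up. Third: it rests on the gasket ring, its underside 38 mm above the work surface.
- cap: Loose blue ribbed cap, closed end up: outer diameter 52 mm (about 54 mm over its ribs), height 28 mm, with a bore of 25 mm, 16 mm deep, open at its underside; about 70 g. Origin: centre of its underside; z up. Last: it rests on the sleeve, its underside 58 mm above the work surface, the spindle's tip 10 mm inside it; its top is then 86 mm up.
- full_jar_1: Bystander: loose full jam jar with a gold lid, 70 mm across and 114 mm tall, on the right. Origin: centre of its underside. Do not move it.
- lid_3: Bystander: loose gold jar lid lying on the work surface on the right, 70 mm across, 15 mm high. Origin: centre of its underside. Do not move it.
- brush: Bystander: bottle brush with a blue handle, lying on the left, 37 x 200 x 37 mm, long along its y. Origin: centre of its underside. Do not move it.
Things that resemble listed ones, but are neither listed nor needed, are in the scene too. Several things have the shape of the gasket_ring; the one meant has the colours described above.

How it is judged (in metres and radians):
On the way, in this order (a step that is already met when the one before it is completed fails the run):
1. the steel seat ring lies flat at the bottom of the spindle (horizontal distance between seat_ring and stand below 0.009 m and z of seat_ring in the frame of stand between 0.008 and 0.016 m and angle between seat_ring's own z axis and vertical below 0.12 rad), for 0.2 s.
2. the orange gasket ring lies flat on the seat ring (horizontal distance between gasket_ring and stand below 0.009 m and z of gasket_ring in the frame of stand between 0.022 and 0.03 m and angle between gasket_ring's own z axis and vertical below 0.12 rad), for 0.2 s.
3. the green sleeve stands on the gasket ring (horizontal distance between sleeve and stand below 0.009 m and z of sleeve in the frame of stand between 0.034 and 0.042 m and angle between sleeve's own z axis and vertical below 0.12 rad), for 0.2 s.
4. the blue cap sits on the sleeve, over the spindle's tip (horizontal distance between cap and stand below 0.009 m and z of cap in the frame of stand between 0.054 and 0.062 m and angle between cap's own z axis and vertical below 0.12 rad), for 0.2 s.
At the end, for the whole second after the job is handed in: Seat ring, gasket ring, sleeve and cap are on the spindle in this order from the bottom: each within 9 mm of its axis, upright within 0.12 rad, underside within 4 mm of 12, 26, 38 and 58 mm above the stand's underside; all released and at rest (all of step 1 and all of step 2 and all of step 3 and all of step 4 and linear speed of each of seat_ring, gasket_ring, sleeve, cap below 0.02 m/s); the robot touches nothing.
It fails at once if the jam jar is moved by more than 20 mm (distance of full_jar_1 from where it was at the start of the episode above 0.02 m).
It fails at once if the gold lid is moved by more than 20 mm (distance of lid_3 from where it was at the start of the episode above 0.02 m).
It fails at once if the bottle brush is moved by more than 20 mm (distance of brush from where it was at the start of the episode above 0.02 m).
It also fails if it takes over 106 s, if anything falls off the work surface, if the arm or the gripper's body presses on something with over 40 N, if the wrist force passes 120 N, or if a joint passes its speed limit or range.

### The arm

A 6-joint arm with a two-finger parallel gripper is mounted at the origin on the work surface; the furniture and walls round the work are solid. World frame = base frame: x ahead of the robot, y to its left, z up, the work surface at z = 0. Lengths are in mm, angles in rad, forces in N, time in s.
With the tool pointing down it reaches from about 400 to 925 mm from the base axis. Payload 12.5 kg.
Tool frame: the origin (TCP) lies on the centre line of the jaws, within the pads' length; the fingertips stand 14 mm ahead of it and the grasp point (between the pads) lies 5 mm behind it; z points along the fingers, x is the direction in which the jaws open and shut, and the axes are right-handed (so a half turn about z gives the same grasp; the last joint's range is limited). The gripper opens to 95 mm and grips with 3 to 60 N. Pads are 20 mm wide; open, the fingers measure 119 mm over their backs; the gripper's body (75 mm by 180 mm) begins 59 mm behind the grasp point.
Start: joints at [1.085, 0.491, 1.559, -0, 1.092, -0.106], TCP at [231.694, 580.485, 228.661] pointing down, gripper open.
Joint ranges: [-3.1, 3.1], [-0.84, 2.19], [0.05, 2.79], [-1.13, 4.28], [0.06, 2.93], [-2.69, 2.69]. Speed limits (rad/s): [2.22, 2.22, 2.79, 3.14, 3.14, 3.14].

### API

Orientations are given as [roll, pitch, yaw] about the fixed x, y, z axes, in that order (R = Rz(yaw) Ry(pitch) Rx(roll)).
In Python, from cell import state, read_camera, job_done gives the robot as it stands.
- The arm moves only by the shell command python3 -m handwheel 'ROWS'. ROWS is JSON, a list of rows, each an object of numbers: "hand": the finger opening in m, from 0 to 0.0951; "x", "y", "z": the shift along the world's x, y, z in m; "spin": the turn about the world's z in units of 5 degrees (1.0 is 5 degrees). In form: [{"hand": .., "x": .., "y": .., "z": .., "spin": ..}, ...]. A call has 1 to 20 rows; each row is the pose to reach, as a shift and turn from the pose commanded when the call began; what a row does not reach only later rows make up. A row lasts 1/12 s, in which the tool goes at most 41.7 mm and 7.16 degrees, less where a joint would pass 70% of its speed; a pose out of reach is approached as far as the arm can. A call with a gripper value outside its range is refused whole. The fingers move at their own pace and stop on an object; the grip force is fixed at half the most. Time passes only in rows, so rows that repeat a pose let the fingers close. It gives the time, the measured TCP pose, the force and the opening at its end, in the units of the state.
- state(): the state, without advancing time (a new reading comes with each control period).
- read_camera(name): name is "side" or "top"; returns a dict with "img" (480x640x3 uint8, red, green, blue), "fx", "fy", "cx", "cy" (pixels), "T" (4x4, takes a point from camera to world coordinates). Camera axes: x right, y down, z forward; pixel columns grow to the right and rows downward; lengths in mm; the calibration is good to about 2 mm. A picture is of the moment at which its call begins. There is no depth.
- job_done(): hands the job in, once; it reports no verdict.
The state is a dict: "t": time; "joints": joint angles; "qvel": joint speeds; "tau": joint torques, N m; "eef_pos": TCP position; "tcp_rot": TCP orientation; "ft_force": force on the tool from outside, world axes, zero at the start; "moment": the same for the moment, N m; "opening": opening from 0.0 (shut) to 1.0 (fully open).
Only numpy, scipy, OpenCV 4.12 (cv2) and the standard library are available. Lean on these libraries where they do the work, as an engineer would, in place of code of your own. Each camera call takes 0.05 s, during which the arm holds its last target. There are 200 camera calls.

## Working session

There is one attempt and no reset: what is moved stays moved. The work goes in short steps, Python scripts to look and compute and a shell command to move; the robot and the scene stay as the last step left them, time stands still between calls to the robot, and variables do not carry over. Pictures are saved under pics/ and viewed, about 12 in all and at most 16, crops included, and the job is handed in when it is done.

```bash
mkdir -p pics; ls
python3 - <<'E'
from cell import state, read_camera
import cv2,numpy as np
print(state())
for n in("side","top"):
    c=read_camera(n); cv2.imwrite(f"pics/{n}0.png",c["img"][:,:,::-1]); print(n,c["fx"],c["cx"],c["cy"],np.round(c["T"],3).tolist())
E
```

```text
pics
{'t': 0.0, 'joints': array([ 1.08535772e+00,  4.91564596e-01,  1.55949158e+00, -1.19444076e-05,
        1.09171097e+00, -1.05590885e-01]), 'qvel': array([-6.23793417e-04,  9.25089430e-04,  1.37283471e-04, -4.81139220e-05,
       -4.62886018e-04, -1.00132573e-03]), 'tau': array([ 2.34431551e-03, -6.12640572e+01, -2.58185953e+01,  6.94805779e-02,
        4.81003826e-02, -1.09304253e-04]), 'eef_pos': array([231.5949151 , 580.23624427, 228.04410808]), 'tcp_rot': array([-3.14147940e+00,  1.16907161e-03,  1.19095418e+00]), 'ft_force': array([ 0.38969125, -0.17326659,  0.00466142]), 'moment': array([ 0.04429985,  0.01150418, -0.02566236]), 'opening': 0.9997104572013529}
side 581.1573796712509 327.4161363840382 254.80066498060285 [[-0.998, -0.031, 0.051, 469.169], [-0.06, 0.595, -0.802, 1050.707], [-0.006, -0.803, -0.595, 849.899], [0.0, 0.0, 0.0, 1.0]]
top 486.0352874939345 324.61447670771963 235.88940702861774 [[-0.003, -0.996, 0.088, 423.411], [-1.0, 0.002, -0.013, -24.203], [0.013, -0.088, -0.996, 1134.048], [0.0, 0.0, 0.0, 1.0]]
```

View pics/top0.png

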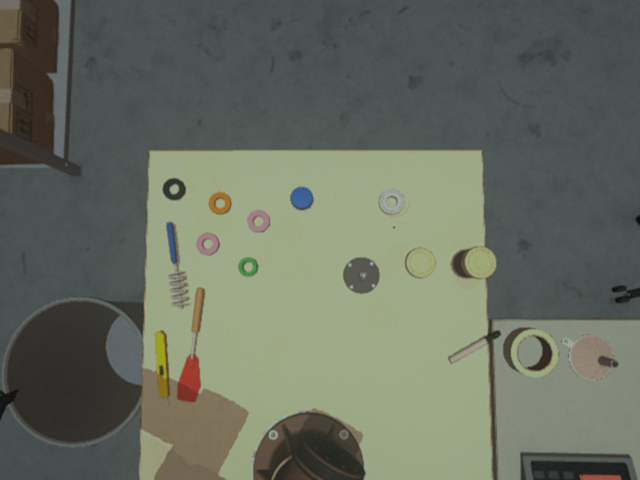

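View pics/side0.png

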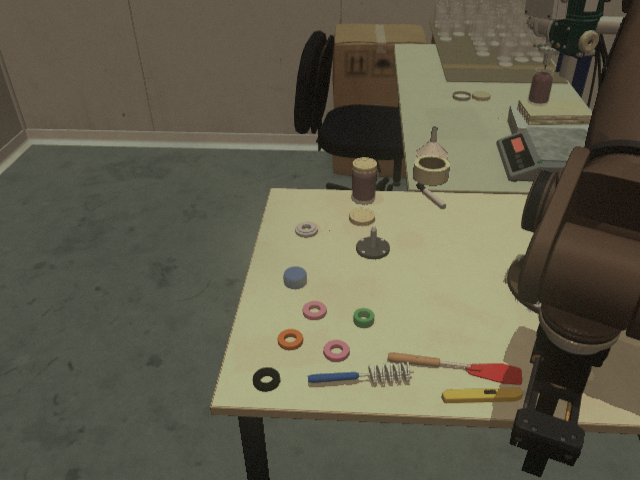

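Top view: seat ring about (392,202), stand (361,275), cap (302,198), sleeve (248,267), orange gasket (220,203); the side view shows the same parts. Pink and black rings are decoys. Next I'll measure them.

```bash
cat > h.py <<'E'
import cv2,numpy as np
from cell import state, read_camera
def ray(c,u,v,z):
    T=np.array(c["T"]); d=T[:3,:3]@np.array([(u-c["cx"])/c["fx"],(v-c["cy"])/c["fy"],1]); o=T[:3,3]
    return (o+d*(z-o[2])/d[2])
def proj(c,p):
    T=np.array(c["T"]); q=T[:3,:3].T@(np.array(p,float)-T[:3,3]); return np.array([c["fx"]*q[0]/q[2]+c["cx"],c["fy"]*q[1]/q[2]+c["cy"]])
def hsv(c): return cv2.cvtColor(c["img"],cv2.COLOR_RGB2HSV)
def blob(m,near,r=40):
    """filled outer contour nearest to pixel -> ellipse-ish centre via mask of contour"""
    cs,_=cv2.findContours(m.astype(np.uint8),cv2.RETR_EXTERNAL,cv2.CHAIN_APPROX_NONE)
    b=None
    for k in cs:
        a=cv2.contourArea(k)
        if a<40: continue
        M=cv2.moments(k); p=np.array([M['m10'],M['m01']])/M['m00']
        d=np.hypot(*(p-near))
        if d<r and (b is None or a>b[1]): b=(p,a,k)
    return b
E
python3 - <<'E'
from h import *
P={"top":dict(seat=(392,202),orange=(220,203),sleeve=(248,267),cap=(302,198),stand=(361,275)),
 "side":dict(seat=(306,229),orange=(290,339),sleeve=(364,318),cap=(295,278),stand=(372,247))}
Z=dict(seat=10,orange=12,sleeve=20,cap=28,stand=12)
for n in P:
    c=read_camera(n); h=hsv(c).astype(int); H,S,V=h[...,0],h[...,1],h[...,2]
    for k,p in P[n].items(): print(n,k,h[p[1]-0:p[1]+1,p[0]-12:p[0]+13:3].tolist()) if k in("seat","stand","sleeve") else 0
    ms=dict(seat=(S<38)&(V>60),orange=(H>4)&(H<18)&(S>150),sleeve=(H>45)&(H<80)&(S>80),cap=(H>100)&(H<125)&(S>80),stand=(V<110))
    for k,p in P[n].items():
        b=blob(ms[k],p,15)
        if b is None: print(n,k,None);continue
        m=np.zeros(H.shape,np.uint8); cv2.drawContours(m,[b[2]],-1,1,-1)
        # back project outer contour to top rim / mean
        q=np.array([ray(c,u,v,Z[k])[:2] for u,v in b[2][:,0]])
        (cx,cy),r=cv2.minEnclosingCircle(q.astype(np.float32))
        print(n,k,b[0].round(1),b[1],"at ztop",ray(c,*b[0],Z[k])[:2].round(1),"mid",ray(c,*b[0],Z[k]/2)[:2].round(1),"enc",round(cx,1),round(cy,1),"d",round(2*r,1))
E
```

```text
top seat [[[56, 11, 160], [60, 11, 163], [34, 25, 154], [36, 56, 164], [41, 52, 172], [41, 51, 164], [68, 13, 162], [45, 13, 160], [37, 36, 154]]]
top sleeve [[[38, 48, 171], [62, 136, 142], [57, 99, 93], [40, 50, 172], [41, 50, 172], [39, 47, 169], [63, 140, 146], [46, 78, 98], [40, 55, 171]]]
top stand [[[27, 26, 88], [34, 21, 87], [30, 23, 89], [30, 29, 79], [22, 23, 120], [56, 11, 156], [35, 17, 90], [27, 26, 88], [20, 26, 87]]]
top seat [391.2 201.2] 482.5 at ztop [ 603.9 -195. ] mid [ 604.7 -195.7] enc 604.1 -194.8 d 60.7
top orange None
top sleeve [247.4 266.5] 253.0 at ztop [452. 138.] mid [452.2 139.4] enc 451.8 138.1 d 43.1
top cap [301.3 197.6] 348.0 at ztop [609.5  14.9] mid [611.9  15.4] enc 609.8 14.6 d 50.9
top stand [361. 275.] 872.0 at ztop [ 432.  -122.4] mid [ 432.1 -122.9] enc 432.1 -122.3 d 82.1
side seat [[[29, 61, 164], [17, 48, 149], [18, 49, 162], [19, 48, 149], [23, 58, 164], [17, 47, 153], [18, 44, 157], [16, 48, 154], [22, 76, 168]]]
side sleeve [[[29, 64, 167], [52, 95, 97], [55, 109, 129], [46, 87, 138], [37, 67, 161], [53, 101, 116], [55, 109, 129], [45, 87, 97], [30, 58, 171]]]
side stand [[[21, 57, 76], [24, 50, 81], [23, 53, 77], [23, 52, 79], [22, 58, 79], [26, 46, 78], [25, 45, 74], [24, 46, 78], [24, 46, 78]]]
side seat None
side orange [289.7 339.1] 358.5 at ztop [600.9 212.6] mid [601.8 206.6] enc 601.7 212.9 d 56.8
side sleeve [363.5 316.9] 264.0 at ztop [452.3 147.3] mid [452.1 136.4] enc 454.4 148.8 d 59.0
side cap None
side stand None
```

Run:
```python
from h import *
c=read_camera("top"); h=hsv(c).astype(int); H,S,V=h[...,0],h[...,1],h[...,2]
print(h[203,208:234:2].tolist())
b=blob((H<24)&(S>100)&(V>80),(220,203),15); q=np.array([ray(c,u,v,12)[:2] for u,v in b[2][:,0]]).astype(np.float32)
print("orange",b[0],b[1],ray(c,*b[0],12),cv2.minEnclosingCircle(q))
print("spindle tip top pred",proj(c,[432,-122.4,68]))
c2=read_camera("side"); print("side tip pred",proj(c2,[432,-122.4,68]),"sleeve",proj(c2,[452,138,20]),"cap",proj(c2,[609.6,14.8,28]),"seat",proj(c2,[604,-195,12]),"or",proj(c2,[600,213,12]))
t=c["img"][250:300,335:385];s=c2["img"][215:265,347:397];s2=c2["img"][253:303,270:320]
cv2.imwrite("pics/a.png",cv2.resize(np.hstack([t,s,s2]),None,fx=5,fy=5,interpolation=0)[:,:,::-1])
```

```text
[[23, 88, 150], [17, 196, 160], [17, 187, 162], [15, 142, 111], [39, 51, 159], [39, 56, 170], [39, 53, 169], [40, 52, 172], [33, 59, 152], [17, 186, 160], [19, 187, 161], [16, 150, 129], [39, 50, 162]]
orange [219.39142857 202.76142857] 350.0 [600.29797129 205.69142559  12.        ] ((600.154541015625, 205.86607360839844), 25.70412254333496)
spindle tip top pred [363.24579166 274.79645034]
side tip pred [373.66162478 226.54970935] sleeve [363.71802328 313.87930923] cap [295.23463277 272.31439048] seat [306.0613249  227.09300206] or [290.07663985 339.21574039]
```

View pics/a.png

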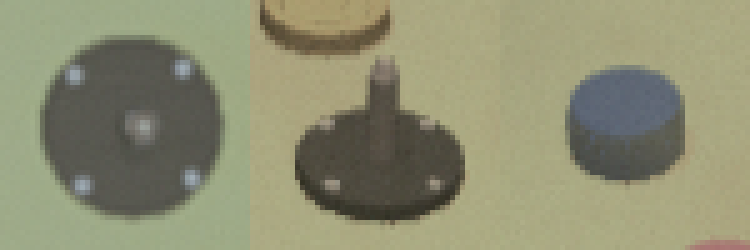

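Stand (432,-122.4), seat (604,-195), gasket (600.2,205.8), sleeve (452,138), cap (609.7,14.8), in mm. The diameters and the spindle tip agree in both views. I'll start with the seat ring.

```bash
python3 -m handwheel '[{"hand":0.095,"x":0.3723,"y":-0.7755,"z":-0.06},{"hand":0.095,"x":0.3723,"y":-0.7755,"z":-0.06},{"hand":0.095,"x":0.3723,"y":-0.7755,"z":-0.06},{"hand":0.095,"x":0.3723,"y":-0.7755,"z":-0.06},{"hand":0.095,"x":0.3723,"y":-0.7755,"z":-0.06},{"hand":0.095,"x":0.3723,"y":-0.7755,"z":-0.06},{"hand":0.095,"x":0.3723,"y":-0.7755,"z":-0.06},{"hand":0.095,"x":0.3723,"y":-0.7755,"z":-0.06},{"hand":0.095,"x":0.3723,"y":-0.7755,"z":-0.06},{"hand":0.095,"x":0.3723,"y":-0.7755,"z":-0.06},{"hand":0.095,"x":0.3723,"y":-0.7755,"z":-0.06},{"hand":0.095,"x":0.3723,"y":-0.7755,"z":-0.06},{"hand":0.095,"x":0.3723,"y":-0.7755,"z":-0.06},{"hand":0.095,"x":0.3723,"y":-0.7755,"z":-0.06},{"hand":0.095,"x":0.3723,"y":-0.7755,"z":-0.06},{"hand":0.095,"x":0.3723,"y":-0.7755,"z":-0.06},{"hand":0.095,"x":0.3723,"y":-0.7755,"z":-0.06},{"hand":0.095,"x":0.3723,"y":-0.7755,"z":-0.06},{"hand":0.095,"x":0.3723,"y":-0.7755,"z":-0.06},{"hand":0.095,"x":0.3723,"y":-0.7755,"z":-0.06}]'
```

```text
invalid input
```

```bash
python3 -m handwheel '[{"hand":0.095,"x":0.372,"y":-0.775,"z":-0.06,"spin":0},{"hand":0.095,"x":0.372,"y":-0.775,"z":-0.06,"spin":0},{"hand":0.095,"x":0.372,"y":-0.775,"z":-0.06,"spin":0},{"hand":0.095,"x":0.372,"y":-0.775,"z":-0.06,"spin":0},{"hand":0.095,"x":0.372,"y":-0.775,"z":-0.06,"spin":0},{"hand":0.095,"x":0.372,"y":-0.775,"z":-0.06,"spin":0},{"hand":0.095,"x":0.372,"y":-0.775,"z":-0.06,"spin":0},{"hand":0.095,"x":0.372,"y":-0.775,"z":-0.06,"spin":0},{"hand":0.095,"x":0.372,"y":-0.775,"z":-0.06,"spin":0},{"hand":0.095,"x":0.372,"y":-0.775,"z":-0.06,"spin":0},{"hand":0.095,"x":0.372,"y":-0.775,"z":-0.06,"spin":0},{"hand":0.095,"x":0.372,"y":-0.775,"z":-0.06,"spin":0},{"hand":0.095,"x":0.372,"y":-0.775,"z":-0.06,"spin":0},{"hand":0.095,"x":0.372,"y":-0.775,"z":-0.06,"spin":0},{"hand":0.095,"x":0.372,"y":-0.775,"z":-0.06,"spin":0},{"hand":0.095,"x":0.372,"y":-0.775,"z":-0.06,"spin":0},{"hand":0.095,"x":0.372,"y":-0.775,"z":-0.06,"spin":0},{"hand":0.095,"x":0.372,"y":-0.775,"z":-0.06,"spin":0},{"hand":0.095,"x":0.372,"y":-0.775,"z":-0.06,"spin":0},{"hand":0.095,"x":0.372,"y":-0.775,"z":-0.06,"spin":0}]'
```

```text
t: 1.97
eef_pos: [592.0, -171.1, 170.5]
tcp_rot: [3.141, -0.0, 1.191]
ft_force: [1.2, 0.2, 0.4]
opening: 0.999
```

```bash
python3 -m handwheel '[{"hand":0.095,"x":0.012,"y":-0.024,"z":-0.03,"spin":0},{"hand":0.095,"x":0.012,"y":-0.024,"z":-0.065,"spin":0},{"hand":0.095,"x":0.012,"y":-0.024,"z":-0.1,"spin":0},{"hand":0.095,"x":0.012,"y":-0.024,"z":-0.12,"spin":0},{"hand":0.095,"x":0.012,"y":-0.024,"z":-0.12,"spin":0},{"hand":0.095,"x":0.012,"y":-0.024,"z":-0.12,"spin":0},{"hand":0.095,"x":0.012,"y":-0.024,"z":-0.12,"spin":0}]'
python3 - <<'E'
from h import *
print(state()["eef_pos"])
c=read_camera("top"); c2=read_camera("side")
cv2.imwrite("pics/b.png",cv2.resize(np.hstack([c["img"][140:270,330:460],c2["img"][140:270,240:370]]),None,fx=3,fy=3)[:,:,::-1])
E
```

```text
t: 2.55
eef_pos: [604.2, -193.2, 52.1]
tcp_rot: [3.14, -0.0, 1.191]
ft_force: [0.1, -0.6, 0.4]
opening: 1.0
[ 604.16484141 -193.18002397   52.09464704]
```

View pics/b.png

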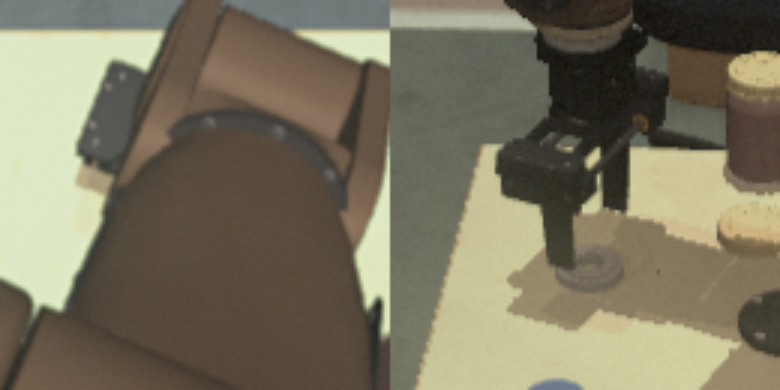

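```bash
python3 -m handwheel '[{"hand":0.095,"x":0,"y":-0.002,"z":-0.02,"spin":0},{"hand":0.095,"x":0,"y":-0.002,"z":-0.03,"spin":0},{"hand":0.095,"x":0,"y":-0.002,"z":-0.036,"spin":0},{"hand":0.095,"x":0,"y":-0.002,"z":-0.036,"spin":0},{"hand":0.095,"x":0,"y":-0.002,"z":-0.036,"spin":0},{"hand":0.04,"x":0,"y":-0.002,"z":-0.036,"spin":0},{"hand":0.04,"x":0,"y":-0.002,"z":-0.036,"spin":0},{"hand":0.04,"x":0,"y":-0.002,"z":-0.036,"spin":0},{"hand":0.04,"x":0,"y":-0.002,"z":-0.036,"spin":0},{"hand":0.04,"x":0,"y":-0.002,"z":-0.036,"spin":0},{"hand":0.04,"x":0,"y":-0.002,"z":-0.036,"spin":0},{"hand":0.04,"x":0,"y":-0.002,"z":-0.036,"spin":0},{"hand":0.04,"x":0,"y":-0.002,"z":-0.036,"spin":0}]'
```

```text
t: 3.73
eef_pos: [603.5, -194.9, 14.7]
tcp_rot: [3.142, -0.0, 1.191]
ft_force: [0.4, 0.1, 0.8]
opening: 0.627
```

```bash
python3 -m handwheel '[{"hand":0.04,"x":0,"y":0,"z":0.02,"spin":0},{"hand":0.04,"x":0,"y":0,"z":0.05,"spin":0},{"hand":0.04,"x":0,"y":0,"z":0.085,"spin":0},{"hand":0.04,"x":-0.03,"y":0.013,"z":0.085,"spin":0},{"hand":0.04,"x":-0.06,"y":0.025,"z":0.085,"spin":0},{"hand":0.04,"x":-0.095,"y":0.04,"z":0.085,"spin":0},{"hand":0.04,"x":-0.125,"y":0.053,"z":0.085,"spin":0},{"hand":0.04,"x":-0.15,"y":0.063,"z":0.085,"spin":0},{"hand":0.04,"x":-0.1715,"y":0.0725,"z":0.085,"spin":0},{"hand":0.04,"x":-0.1715,"y":0.0725,"z":0.085,"spin":0},{"hand":0.04,"x":-0.1715,"y":0.0725,"z":0.085,"spin":0},{"hand":0.04,"x":-0.1715,"y":0.0725,"z":0.085,"spin":0}]'
python3 - <<'E'
from h import *
p=state()["eef_pos"]; print(p)
c=read_camera("top"); c2=read_camera("side")
print("side ring pred",proj(c2,[432,-122.4,p[2]-14.7+12]),"tip",proj(c2,[432,-122.4,68]))
cv2.imwrite("pics/c.png",cv2.resize(np.hstack([c["img"][210:340,300:430],c2["img"][150:280,310:440]]),None,fx=3,fy=3)[:,:,::-1])
E
```

```text
t: 4.73
eef_pos: [432.8, -122.9, 99.8]
tcp_rot: [3.14, 0.0, 1.191]
ft_force: [0.0, -0.1, -1.5]
opening: 0.633
[ 432.82094127 -122.89701868   99.84789808]
side ring pred [374.16792229 216.38312896] tip [373.66162478 226.54970935]
```

View pics/c.png

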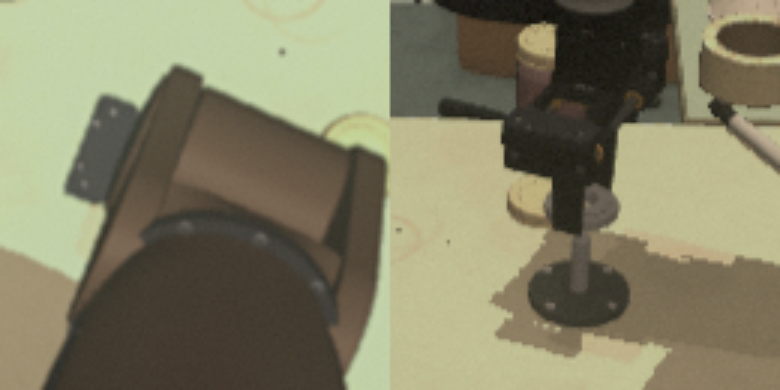

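```bash
python3 -m handwheel '[{"hand":0.04,"x":-0.001,"y":0.0005,"z":-0.01,"spin":0},{"hand":0.04,"x":-0.001,"y":0.0005,"z":-0.02,"spin":0},{"hand":0.04,"x":-0.001,"y":0.0005,"z":-0.028,"spin":0},{"hand":0.04,"x":-0.001,"y":0.0005,"z":-0.034,"spin":0},{"hand":0.04,"x":-0.001,"y":0.0005,"z":-0.038,"spin":0},{"hand":0.04,"x":-0.001,"y":0.0005,"z":-0.038,"spin":0}]'
python3 - <<'E'
from h import *
c2=read_camera("side")
cv2.imwrite("pics/d.png",cv2.resize(c2["img"][190:270,330:420],None,fx=7,fy=7)[:,:,::-1])
E
```

```text
t: 5.33
eef_pos: [430.8, -122.0, 60.9]
tcp_rot: [-3.14, -0.0, 1.191]
ft_force: [-0.2, 1.2, -2.3]
opening: 0.628
```

View pics/d.png

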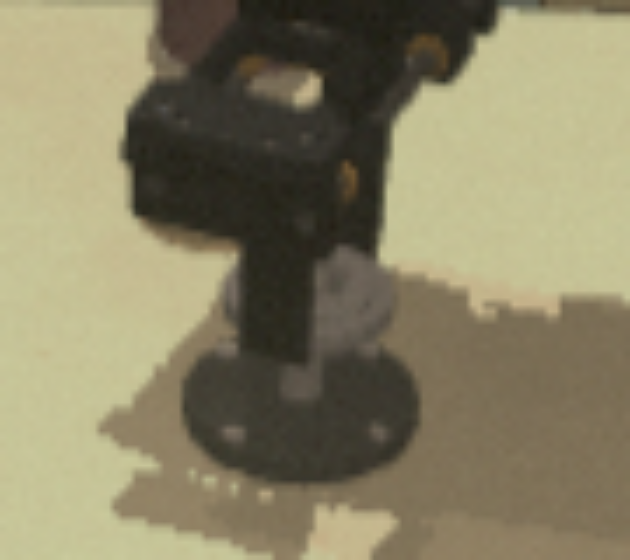

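The ring is threaded and centred on the spindle (crop col 308 against 300), with no force. I'll lower it and let go.

```bash
python3 -m handwheel '[{"hand":0.04,"x":0.001,"y":-0.0005,"z":-0.01,"spin":0},{"hand":0.04,"x":0.001,"y":-0.0005,"z":-0.02,"spin":0},{"hand":0.04,"x":0.001,"y":-0.0005,"z":-0.027,"spin":0},{"hand":0.04,"x":0.001,"y":-0.0005,"z":-0.0315,"spin":0},{"hand":0.04,"x":0.001,"y":-0.0005,"z":-0.0325,"spin":0},{"hand":0.04,"x":0.001,"y":-0.0005,"z":-0.0325,"spin":0},{"hand":0.085,"x":0.001,"y":-0.0005,"z":-0.0325,"spin":0},{"hand":0.085,"x":0.001,"y":-0.0005,"z":-0.0325,"spin":0},{"hand":0.085,"x":0.001,"y":-0.0005,"z":-0.0325,"spin":0},{"hand":0.085,"x":0.001,"y":-0.0005,"z":-0.0325,"spin":0},{"hand":0.085,"x":0.001,"y":-0.0005,"z":-0.0325,"spin":0},{"hand":0.085,"x":0.001,"y":-0.0005,"z":-0.02,"spin":0},{"hand":0.085,"x":0.001,"y":-0.0005,"z":0.015,"spin":0},{"hand":0.085,"x":0.001,"y":-0.0005,"z":0.05,"spin":0},{"hand":0.085,"x":0.001,"y":-0.0005,"z":0.05,"spin":0}]'
```

```text
t: 6.63
eef_pos: [433.6, -123.1, 116.3]
tcp_rot: [3.135, 0.0, 1.191]
ft_force: [0.7, 0.4, 0.8]
opening: 0.891
```

```bash
python3 -m handwheel '[{"hand":0.085,"x":0.168,"y":0.328,"z":-0.01,"spin":0},{"hand":0.085,"x":0.168,"y":0.328,"z":-0.01,"spin":0},{"hand":0.085,"x":0.168,"y":0.328,"z":-0.01,"spin":0},{"hand":0.085,"x":0.168,"y":0.328,"z":-0.01,"spin":0},{"hand":0.085,"x":0.168,"y":0.328,"z":-0.01,"spin":0},{"hand":0.085,"x":0.168,"y":0.328,"z":-0.01,"spin":0},{"hand":0.085,"x":0.168,"y":0.328,"z":-0.01,"spin":0},{"hand":0.085,"x":0.168,"y":0.328,"z":-0.01,"spin":0},{"hand":0.085,"x":0.168,"y":0.328,"z":-0.01,"spin":0},{"hand":0.085,"x":0.168,"y":0.328,"z":-0.01,"spin":0},{"hand":0.085,"x":0.168,"y":0.328,"z":-0.03,"spin":0},{"hand":0.085,"x":0.168,"y":0.328,"z":-0.055,"spin":0},{"hand":0.085,"x":0.168,"y":0.328,"z":-0.055,"spin":0},{"hand":0.085,"x":0.168,"y":0.328,"z":-0.055,"spin":0}]'
python3 - <<'E'
from h import *
print(state()["eef_pos"])
c=read_camera("top");c2=read_camera("side")
cv2.imwrite("pics/e.png",cv2.resize(np.hstack([c["img"][240:310,325:395],c2["img"][205:275,335:405],c2["img"][280:350,255:325]]),None,fx=3.8,fy=3.8)[:,:,::-1])
E
```

```text
t: 7.8
eef_pos: [599.3, 205.2, 55.9]
tcp_rot: [-3.139, 0.001, 1.191]
ft_force: [-0.3, 0.0, 0.7]
opening: 0.892
[599.25198875 205.20322199  55.85552378]
```

View pics/e.png

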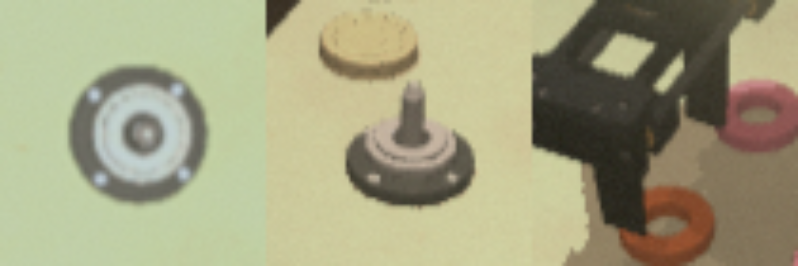

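The seat ring lies flat and centred. The jaws straddle the orange ring, so I'll grasp it.

```bash
python3 -m handwheel '[{"hand":0.085,"x":0.001,"y":0.0005,"z":-0.02,"spin":0},{"hand":0.085,"x":0.001,"y":0.0005,"z":-0.033,"spin":0},{"hand":0.085,"x":0.001,"y":0.0005,"z":-0.04,"spin":0},{"hand":0.085,"x":0.001,"y":0.0005,"z":-0.04,"spin":0},{"hand":0.03,"x":0.001,"y":0.0005,"z":-0.04,"spin":0},{"hand":0.03,"x":0.001,"y":0.0005,"z":-0.04,"spin":0},{"hand":0.03,"x":0.001,"y":0.0005,"z":-0.04,"spin":0},{"hand":0.03,"x":0.001,"y":0.0005,"z":-0.04,"spin":0},{"hand":0.03,"x":0.001,"y":0.0005,"z":-0.04,"spin":0},{"hand":0.03,"x":0.001,"y":0.0005,"z":-0.04,"spin":0},{"hand":0.03,"x":0.001,"y":0.0005,"z":-0.04,"spin":0},{"hand":0.03,"x":0.001,"y":0.0005,"z":-0.04,"spin":0}]'
```

```text
t: 8.9
eef_pos: [601.1, 206.1, 17.0]
tcp_rot: [3.141, -0.0, 1.191]
ft_force: [-0.3, 0.9, 4.5]
opening: 0.543
```

```bash
python3 -m handwheel '[{"hand":0.03,"x":0,"y":0,"z":0.03,"spin":0},{"hand":0.03,"x":0,"y":0,"z":0.06,"spin":0},{"hand":0.03,"x":0,"y":0,"z":0.085,"spin":0},{"hand":0.03,"x":-0.168,"y":-0.328,"z":0.085,"spin":0},{"hand":0.03,"x":-0.168,"y":-0.328,"z":0.085,"spin":0},{"hand":0.03,"x":-0.168,"y":-0.328,"z":0.085,"spin":0},{"hand":0.03,"x":-0.168,"y":-0.328,"z":0.085,"spin":0},{"hand":0.03,"x":-0.168,"y":-0.328,"z":0.085,"spin":0},{"hand":0.03,"x":-0.168,"y":-0.328,"z":0.085,"spin":0},{"hand":0.03,"x":-0.168,"y":-0.328,"z":0.085,"spin":0},{"hand":0.03,"x":-0.168,"y":-0.328,"z":0.085,"spin":0},{"hand":0.03,"x":-0.168,"y":-0.328,"z":0.085,"spin":0},{"hand":0.03,"x":-0.168,"y":-0.328,"z":0.085,"spin":0},{"hand":0.03,"x":-0.168,"y":-0.328,"z":0.085,"spin":0},{"hand":0.03,"x":-0.168,"y":-0.328,"z":0.085,"spin":0}]'
python3 - <<'E'
from h import *
p=state()["eef_pos"]; print(p)
c2=read_camera("side");h=hsv(c2).astype(int)
m=(h[...,0]<20)&(h[...,1]>140)&(h[...,2]>50); m[:170]=0;m[250:]=0;m[:,:330]=0;m[:,420:]=0
v,u=np.nonzero(m);print(u.min(),u.max(),v.min(),v.max(),len(u)); print("pred",proj(c2,[432,-122.4,p[2]-5]),proj(c2,[458,-122.4,p[2]-5]))
E
```

```text
t: 10.15
eef_pos: [433.1, -121.9, 101.7]
tcp_rot: [3.141, -0.0, 1.19]
ft_force: [0.2, -0.2, 0.2]
opening: 0.54
[ 433.125311   -121.86253754  101.67871184]
364 384 183 225 112
pred [374.15967223 216.54879233] [363.25161631 216.25074074]
```

```bash
python3 -m handwheel '[{"hand":0.03,"x":-0.001,"y":-0.0005,"z":-0.012,"spin":0},{"hand":0.03,"x":-0.001,"y":-0.0005,"z":-0.022,"spin":0},{"hand":0.03,"x":-0.001,"y":-0.0005,"z":-0.03,"spin":0},{"hand":0.03,"x":-0.001,"y":-0.0005,"z":-0.036,"spin":0},{"hand":0.03,"x":-0.001,"y":-0.0005,"z":-0.036,"spin":0}]'
```

```text
t: 10.62
eef_pos: [431.9, -121.6, 64.6]
tcp_rot: [-3.14, -0.0, 1.192]
ft_force: [-0.2, -0.1, -1.2]
opening: 0.539
```

```bash
python3 -m handwheel '[{"hand":0.03,"x":0,"y":-0.0005,"z":-0.01,"spin":0},{"hand":0.03,"x":0,"y":-0.0005,"z":-0.017,"spin":0},{"hand":0.03,"x":0,"y":-0.0005,"z":-0.0205,"spin":0},{"hand":0.03,"x":0,"y":-0.0005,"z":-0.0205,"spin":0},{"hand":0.03,"x":0,"y":-0.0005,"z":-0.0205,"spin":0},{"hand":0.08,"x":0,"y":-0.0005,"z":-0.0205,"spin":0},{"hand":0.08,"x":0,"y":-0.0005,"z":-0.0205,"spin":0},{"hand":0.08,"x":0,"y":-0.0005,"z":-0.0205,"spin":0},{"hand":0.08,"x":0,"y":-0.0005,"z":-0.0205,"spin":0},{"hand":0.08,"x":0,"y":-0.0005,"z":-0.0205,"spin":0},{"hand":0.08,"x":0,"y":-0.0005,"z":0.01,"spin":0},{"hand":0.08,"x":0,"y":-0.0005,"z":0.045,"spin":0},{"hand":0.08,"x":0,"y":-0.0005,"z":0.045,"spin":0},{"hand":0.08,"x":0,"y":-0.0005,"z":0.045,"spin":0}]'
```

```text
t: 11.78
eef_pos: [432.6, -123.2, 112.1]
tcp_rot: [3.138, 0.0, 1.191]
ft_force: [0.8, -0.1, -0.8]
opening: 0.838
```

```bash
python3 -m handwheel '[{"hand":0.08,"x":0.02,"y":0.2605,"z":0,"spin":0},{"hand":0.08,"x":0.02,"y":0.2605,"z":0,"spin":0},{"hand":0.08,"x":0.02,"y":0.2605,"z":0,"spin":0},{"hand":0.08,"x":0.02,"y":0.2605,"z":0,"spin":0},{"hand":0.08,"x":0.02,"y":0.2605,"z":0,"spin":0},{"hand":0.08,"x":0.02,"y":0.2605,"z":0,"spin":0},{"hand":0.08,"x":0.02,"y":0.2605,"z":0,"spin":0},{"hand":0.08,"x":0.02,"y":0.2605,"z":-0.02,"spin":0},{"hand":0.08,"x":0.02,"y":0.2605,"z":-0.055,"spin":0},{"hand":0.08,"x":0.02,"y":0.2605,"z":-0.055,"spin":0},{"hand":0.08,"x":0.02,"y":0.2605,"z":-0.055,"spin":0}]'
python3 - <<'E'
from h import *
print(state()["eef_pos"])
c=read_camera("top");c2=read_camera("side")
cv2.imwrite("pics/f.png",cv2.resize(np.hstack([c["img"][240:310,325:395],c2["img"][205:275,335:405],c2["img"][270:340,325:395]]),None,fx=3.8,fy=3.8)[:,:,::-1])
E
```

```text
t: 12.7
eef_pos: [450.8, 137.1, 54.3]
tcp_rot: [-3.137, 0.002, 1.191]
ft_force: [-0.4, 0.2, 0.0]
opening: 0.842
[450.77825293 137.05697007  54.31727456]
```

View pics/f.png

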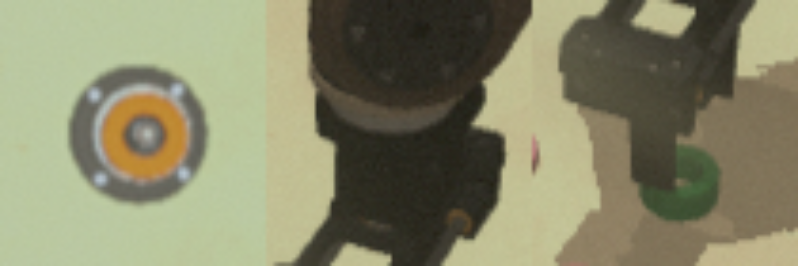

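The gasket is centred on the seat ring. I'll grasp the sleeve.

```bash
python3 -m handwheel '[{"hand":0.08,"x":0.001,"y":0.0005,"z":-0.02,"spin":0},{"hand":0.08,"x":0.001,"y":0.0005,"z":-0.031,"spin":0},{"hand":0.08,"x":0.001,"y":0.0005,"z":-0.036,"spin":0},{"hand":0.08,"x":0.001,"y":0.0005,"z":-0.036,"spin":0},{"hand":0.025,"x":0.001,"y":0.0005,"z":-0.036,"spin":0},{"hand":0.025,"x":0.001,"y":0.0005,"z":-0.036,"spin":0},{"hand":0.025,"x":0.001,"y":0.0005,"z":-0.036,"spin":0},{"hand":0.025,"x":0.001,"y":0.0005,"z":-0.036,"spin":0},{"hand":0.025,"x":0.001,"y":0.0005,"z":-0.036,"spin":0},{"hand":0.025,"x":0.001,"y":0.0005,"z":-0.036,"spin":0},{"hand":0.025,"x":0.001,"y":0.0005,"z":-0.036,"spin":0},{"hand":0.025,"x":0.001,"y":0.0005,"z":-0.036,"spin":0},{"hand":0.025,"x":0.001,"y":0.0005,"z":-0.036,"spin":0}]'
```

```text
t: 13.88
eef_pos: [453.0, 138.1, 19.8]
tcp_rot: [3.141, -0.0, 1.191]
ft_force: [-1.0, 0.5, 5.2]
opening: 0.453
```

```bash
python3 -m handwheel '[{"hand":0.025,"x":0,"y":0,"z":0.03,"spin":0},{"hand":0.025,"x":0,"y":0,"z":0.06,"spin":0},{"hand":0.025,"x":0,"y":0,"z":0.085,"spin":0},{"hand":0.025,"x":-0.02,"y":-0.2605,"z":0.085,"spin":0},{"hand":0.025,"x":-0.02,"y":-0.2605,"z":0.085,"spin":0},{"hand":0.025,"x":-0.02,"y":-0.2605,"z":0.085,"spin":0},{"hand":0.025,"x":-0.02,"y":-0.2605,"z":0.085,"spin":0},{"hand":0.025,"x":-0.02,"y":-0.2605,"z":0.085,"spin":0},{"hand":0.025,"x":-0.02,"y":-0.2605,"z":0.085,"spin":0},{"hand":0.025,"x":-0.02,"y":-0.2605,"z":0.085,"spin":0},{"hand":0.025,"x":-0.02,"y":-0.2605,"z":0.085,"spin":0},{"hand":0.025,"x":-0.02,"y":-0.2605,"z":0.085,"spin":0},{"hand":0.025,"x":-0.02,"y":-0.2605,"z":0.085,"spin":0}]'
python3 - <<'E'
from h import *
p=state()["eef_pos"]; print(p)
c2=read_camera("side");h=hsv(c2).astype(int)
m=(h[...,0]>45)&(h[...,0]<80)&(h[...,1]>80)&(h[...,2]>30); m[:170]=0;m[260:]=0;m[:,:330]=0;m[:,420:]=0
v,u=np.nonzero(m);print(u.min(),u.max(),v.min(),v.max(),len(u)); print("pred",proj(c2,[432,-122.4,p[2]-5]),proj(c2,[454,-122.4,p[2]-5]))
E
```

```text
t: 14.97
eef_pos: [432.7, -121.5, 104.5]
tcp_rot: [-3.141, -0.0, 1.192]
ft_force: [0.0, 1.4, -0.5]
opening: 0.447
[ 432.72322255 -121.47642319  104.49300033]
370 383 210 225 102
pred [374.20920792 215.55410336] [364.96674951 215.30237587]
```

```bash
python3 -m handwheel '[{"hand":0.025,"x":-0.0005,"y":-0.001,"z":-0.01,"spin":0},{"hand":0.025,"x":-0.0005,"y":-0.001,"z":-0.018,"spin":0},{"hand":0.025,"x":-0.0005,"y":-0.001,"z":-0.025,"spin":0},{"hand":0.025,"x":-0.0005,"y":-0.001,"z":-0.031,"spin":0},{"hand":0.025,"x":-0.0005,"y":-0.001,"z":-0.031,"spin":0}]'
```

```text
t: 15.43
eef_pos: [432.1, -122.8, 72.5]
tcp_rot: [-3.14, -0.0, 1.192]
ft_force: [-0.6, -0.5, -1.1]
opening: 0.449
```

```bash
python3 -m handwheel '[{"hand":0.025,"x":0,"y":0,"z":-0.007,"spin":0},{"hand":0.025,"x":0,"y":0,"z":-0.0115,"spin":0},{"hand":0.025,"x":0,"y":0,"z":-0.0135,"spin":0},{"hand":0.025,"x":0,"y":0,"z":-0.0135,"spin":0},{"hand":0.025,"x":0,"y":0,"z":-0.0135,"spin":0},{"hand":0.08,"x":0,"y":0,"z":-0.0135,"spin":0},{"hand":0.08,"x":0,"y":0,"z":-0.0135,"spin":0},{"hand":0.08,"x":0,"y":0,"z":-0.0135,"spin":0},{"hand":0.08,"x":0,"y":0,"z":-0.0135,"spin":0},{"hand":0.08,"x":0,"y":0,"z":-0.0135,"spin":0},{"hand":0.08,"x":0,"y":0,"z":0.01,"spin":0},{"hand":0.08,"x":0,"y":0,"z":0.045,"spin":0},{"hand":0.08,"x":0,"y":0,"z":0.045,"spin":0},{"hand":0.08,"x":0,"y":0,"z":0.045,"spin":0}]'
```

```text
t: 16.6
eef_pos: [433.0, -123.7, 120.0]
tcp_rot: [3.138, 0.0, 1.191]
ft_force: [-0.3, 0.3, -0.8]
opening: 0.842
```

```bash
python3 -m handwheel '[{"hand":0.08,"x":0.1775,"y":0.138,"z":0,"spin":0},{"hand":0.08,"x":0.1775,"y":0.138,"z":0,"spin":0},{"hand":0.08,"x":0.1775,"y":0.138,"z":0,"spin":0},{"hand":0.08,"x":0.1775,"y":0.138,"z":0,"spin":0},{"hand":0.08,"x":0.1775,"y":0.138,"z":0,"spin":0},{"hand":0.08,"x":0.1775,"y":0.138,"z":0,"spin":0},{"hand":0.08,"x":0.1775,"y":0.138,"z":-0.025,"spin":0},{"hand":0.08,"x":0.1775,"y":0.138,"z":-0.055,"spin":0},{"hand":0.08,"x":0.1775,"y":0.138,"z":-0.055,"spin":0},{"hand":0.08,"x":0.1775,"y":0.138,"z":-0.055,"spin":0}]'
python3 - <<'E'
from h import *
print(state()["eef_pos"])
c=read_camera("top");c2=read_camera("side")
cv2.imwrite("pics/g.png",cv2.resize(np.hstack([c["img"][240:310,325:395],c2["img"][205:275,335:405],c2["img"][230:300,260:330]]),None,fx=3.8,fy=3.8)[:,:,::-1])
E
```

```text
t: 17.43
eef_pos: [608.8, 14.6, 61.8]
tcp_rot: [-3.137, 0.001, 1.191]
ft_force: [-0.2, 0.3, 0.3]
opening: 0.838
[608.82192719  14.62118276  61.8363948 ]
```

View pics/g.png

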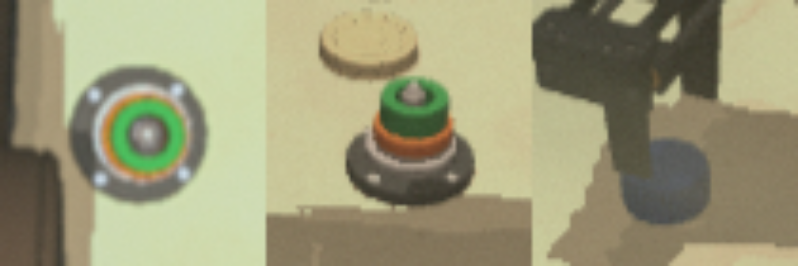

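Seat, gasket and sleeve are stacked flat, and the jaws are over the cap.

```bash
python3 -m handwheel '[{"hand":0.08,"x":0.001,"y":0,"z":-0.02,"spin":0},{"hand":0.08,"x":0.001,"y":0,"z":-0.036,"spin":0},{"hand":0.08,"x":0.001,"y":0,"z":-0.042,"spin":0},{"hand":0.08,"x":0.001,"y":0,"z":-0.042,"spin":0},{"hand":0.03,"x":0.001,"y":0,"z":-0.042,"spin":0},{"hand":0.03,"x":0.001,"y":0,"z":-0.042,"spin":0},{"hand":0.03,"x":0.001,"y":0,"z":-0.042,"spin":0},{"hand":0.03,"x":0.001,"y":0,"z":-0.042,"spin":0},{"hand":0.03,"x":0.001,"y":0,"z":-0.042,"spin":0},{"hand":0.03,"x":0.001,"y":0,"z":-0.042,"spin":0},{"hand":0.03,"x":0.001,"y":0,"z":-0.042,"spin":0},{"hand":0.03,"x":0.001,"y":0,"z":-0.042,"spin":0}]'
```

```text
t: 18.53
eef_pos: [611.2, 14.6, 22.2]
tcp_rot: [3.141, -0.0, 1.191]
ft_force: [-1.3, -0.2, 6.1]
opening: 0.542
```

```bash
python3 -m handwheel '[{"hand":0.03,"x":0,"y":0,"z":0.03,"spin":0},{"hand":0.03,"x":0,"y":0,"z":0.06,"spin":0},{"hand":0.03,"x":0,"y":0,"z":0.085,"spin":0},{"hand":0.03,"x":-0.1775,"y":-0.137,"z":0.085,"spin":0},{"hand":0.03,"x":-0.1775,"y":-0.137,"z":0.085,"spin":0},{"hand":0.03,"x":-0.1775,"y":-0.137,"z":0.085,"spin":0},{"hand":0.03,"x":-0.1775,"y":-0.137,"z":0.085,"spin":0},{"hand":0.03,"x":-0.1775,"y":-0.137,"z":0.085,"spin":0},{"hand":0.03,"x":-0.1775,"y":-0.137,"z":0.085,"spin":0},{"hand":0.03,"x":-0.1775,"y":-0.137,"z":0.085,"spin":0},{"hand":0.03,"x":-0.1775,"y":-0.137,"z":0.085,"spin":0},{"hand":0.03,"x":-0.1775,"y":-0.137,"z":0.085,"spin":0}]'
python3 - <<'E'
from h import *
p=state()["eef_pos"]; print(p)
c2=read_camera("side")
print("pred",proj(c2,[432,-122.4,p[2]]),proj(c2,[458,-122.4,p[2]]))
cv2.imwrite("pics/i.png",cv2.resize(c2["img"][180:270,330:420],None,fx=5,fy=5)[:,:,::-1])
E
```

```text
t: 19.53
eef_pos: [434.2, -122.4, 106.8]
tcp_rot: [3.141, -0.0, 1.191]
ft_force: [0.3, -0.1, -1.5]
opening: 0.537
[ 434.16685978 -122.40675714  106.76437799]
pred [374.33775153 212.97291553] [363.38214091 212.67703041]
```

View pics/i.png

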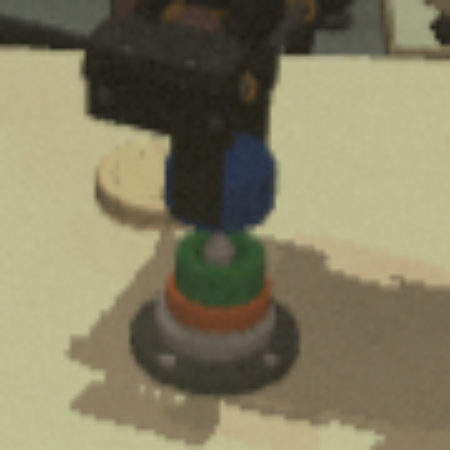

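```bash
python3 -m handwheel '[{"hand":0.03,"x":-0.0015,"y":0,"z":-0.008,"spin":0},{"hand":0.03,"x":-0.0015,"y":0,"z":-0.015,"spin":0},{"hand":0.03,"x":-0.0015,"y":0,"z":-0.021,"spin":0},{"hand":0.03,"x":-0.0015,"y":0,"z":-0.0235,"spin":0},{"hand":0.03,"x":-0.0015,"y":0,"z":-0.0245,"spin":0},{"hand":0.03,"x":-0.0015,"y":0,"z":-0.0245,"spin":0},{"hand":0.03,"x":-0.0015,"y":0,"z":-0.0245,"spin":0}]'
```

```text
t: 20.17
eef_pos: [432.0, -122.5, 82.1]
tcp_rot: [-3.142, -0.0, 1.191]
ft_force: [0.1, 0.1, -0.5]
opening: 0.542
```

```bash
python3 -m handwheel '[{"hand":0.03,"x":0,"y":0,"z":-0.0012,"spin":0},{"hand":0.03,"x":0,"y":0,"z":-0.0012,"spin":0},{"hand":0.03,"x":0,"y":0,"z":-0.0012,"spin":0},{"hand":0.085,"x":0,"y":0,"z":-0.0012,"spin":0},{"hand":0.085,"x":0,"y":0,"z":-0.0012,"spin":0},{"hand":0.085,"x":0,"y":0,"z":-0.0012,"spin":0},{"hand":0.085,"x":0,"y":0,"z":-0.0012,"spin":0},{"hand":0.085,"x":0,"y":0,"z":-0.0012,"spin":0},{"hand":0.085,"x":0,"y":0,"z":0.015,"spin":0},{"hand":0.085,"x":0,"y":0,"z":0.05,"spin":0},{"hand":0.085,"x":0,"y":0,"z":0.09,"spin":0},{"hand":0.085,"x":0.05,"y":0.25,"z":0.1,"spin":0},{"hand":0.085,"x":0.05,"y":0.25,"z":0.1,"spin":0},{"hand":0.085,"x":0.05,"y":0.25,"z":0.1,"spin":0},{"hand":0.085,"x":0.05,"y":0.25,"z":0.1,"spin":0},{"hand":0.085,"x":0.1,"y":0.3,"z":0.1,"spin":0},{"hand":0.085,"x":0.1,"y":0.3,"z":0.1,"spin":0},{"hand":0.085,"x":0.1,"y":0.3,"z":0.1,"spin":0},{"hand":0.085,"x":0.1,"y":0.3,"z":0.1,"spin":0},{"hand":0.085,"x":0.1,"y":0.3,"z":0.1,"spin":0}]'
python3 - <<'E'
from h import *
print(state()["eef_pos"])
c=read_camera("top");c2=read_camera("side"); print(proj(c,[432,-122.4,86]),proj(c2,[432,-122.4,86]))
cv2.imwrite("pics/j.png",cv2.resize(np.hstack([c["img"][220:320,310:410],c2["img"][175:275,325:425]]),None,fx=4,fy=4)[:,:,::-1])
h=hsv(c).astype(int);b=blob((h[...,0]>100)&(h[...,0]<125)&(h[...,1]>80),(364,275),15);print(b[0],ray(c,*b[0],86))
E
```

```text
t: 21.83
eef_pos: [533.5, 181.6, 182.0]
tcp_rot: [3.141, -0.001, 1.194]
ft_force: [-0.7, -0.3, -0.7]
opening: 0.893
[533.51935105 181.60825423 181.98721679]
[364.01476465 274.72683082] [373.97279458 220.30134213]
[364.42615012 275.28410008] [ 430.80237985 -123.27439269   86.        ]
```

View pics/j.png

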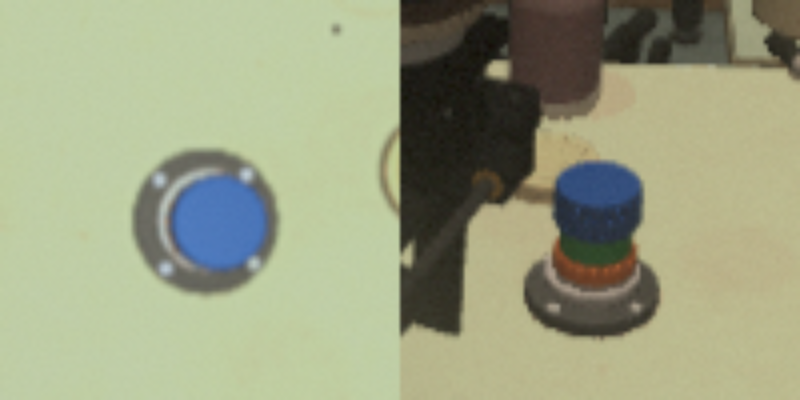

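The cap sits flat on the sleeve, about 1.5 mm off the axis, with the arm clear. In the side view the stack shows blue, green, orange and grey from the top down.

```bash
python3 -c "
from cell import job_done;print(job_done())"
```

```text
the job is handed in; nothing more can be done
None
```

The valve is rebuilt on the spindle: seat ring, orange gasket, green sleeve and blue cap, threaded on in that order. I handed the job in at about 22 s; handing in reports no verdict.

- **Stack:** the last top and side pictures show all four parts in the right order and resting flat. The cap's top measured about 1.5 mm from the spindle axis, assuming its intended 86 mm height; the limit is 9 mm. I judged the seat ring, gasket and sleeve by eye from earlier pictures, and they looked centred.
- **Forces:** wrist force readings stayed at about 6 N or below at the end of every move.
- **Robot:** the gripper is open and well clear of the stack.
- **Bystanders:** I did not go near or touch the jar, lid or brush. I did not measure their positions again at the end.

No check failed or disagreed. I viewed 10 pictures.

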